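# Click out the label marker on the chopping board

## Task

Take the retractable label marker (the pen with flat sides, a tapered cone top and a small push button under its foot) out of the wooden pen rack. Press its button end straight down on the chopping board until the button is fully in, so that the nib clicks out at the top, then stand the marker nib up in the small open pot, let go and leave the pot upright.

Things in the scene. Friction and masses are not known exactly. Their poses are not given: they have to be found in the camera images.
- marker: Marker hung upright by its collar in a fixed rack (top 75 mm up, 3 holes 65 mm apart). Origin: centre of barrel foot; z up to the nib, x across the row of holes, y along it. Flat 20 mm square grip, sides along x and y, z 55-130 mm (hold at z 100, closing along x); collar 32 mm wide at z 50-55; cone top to 148. Other pens, flat-capped or slim with a ball, reach 145 mm up: pass over.
- marker_button (a joint): Travel in m of the marker's push button, 12 mm thick, under the barrel foot: 0 = out, its tip 12 mm below the marker's origin (starts at 0 to 0.002); 0.010 = fully in, tip 2 mm below the origin, nib out to 156 mm. It takes about 4 N all the way and stays where it has been pushed, with no spring back.
- board: Green plastic chopping board lying fixed on the table, 220 (x) x 160 (y) x 10 mm thick. Origin at the centre of its underside; its top is 10 mm above the origin.
- pot: Small open white ceramic pot, loose, 0.4 kg, 75 mm tall, 76 mm across the rim outside, 68 mm inside (64 mm at the floor). Origin at the centre of its underside; inner floor 6 mm above it. A pen put in it may lean on the rim.
Things that resemble listed ones, but are neither listed nor needed, are in the scene too. Leave any blue or orange look-alike of the marker alone. Several things have the shape of the pot; the one meant has the colours described above.

How it is judged:
On the way:
1. the marker's button is pushed in (8 mm or more of its 10 mm) while the marker presses on the chopping board (value of joint marker_button above 0.008 m and contact force between marker and board above 1 N).
At the end, for the whole second after the job is handed in: The marker rests nib up inside the pot (foot on the pot's floor: at most 30 mm above the pot's underside and within 34 mm of its axis, leaning at most 48 degrees), its button still in by 7 mm or more, the pot upright within 11 degrees, all at rest (value of joint marker_button above 0.007 m and horizontal distance between marker and pot below 0.034 m and z of marker in the frame of pot between 0 and 0.03 m and angle between marker's own z axis and vertical below 0.85 rad and angle between pot's own z axis and vertical below 0.2 rad and linear speed of marker below 0.03 m/s); the robot touches nothing.
It also fails if it takes over 53 s, if anything falls off the work surface, if the arm or the gripper's body presses on something with over 40 N, if the wrist force passes 120 N, or if a joint passes its speed limit or range.

## Robot

A 6-joint arm with a two-finger parallel gripper is mounted at the origin on the work surface. World frame = base frame: x ahead of the robot, y to its left, z up, the work surface at z = 0. Lengths are in m, angles in rad, forces in N, time in s.
With the tool pointing down it reaches from about 0.225 to 0.875 m from the base axis. Payload 3.4 kg.
Tool frame: the origin (TCP) lies midway between the tips of the shut fingers; the grasp point (between the pads) lies 19 mm behind it; z points along the fingers, y is the direction in which the jaws open and shut (so a half turn about z gives the same grasp; the last joint's range is limited). The gripper opens to 85 mm and grips with 20 to 120 N. Pads are 22 mm wide; open, the fingers measure 114 mm over their backs; the gripper's body (76 mm by 85 mm) begins 54 mm behind the grasp point. The pads swing forward as they close: fully open they stand 13 mm farther back than shut.
Start: joints at [-1.454, 0.276, 1.505, -0, 1.361, -0.121], TCP at [0.135, -0.559, 0.231] pointing down, gripper open.
Joint ranges: [-2.89, 2.89], [-0.75, 2.08], [0.22, 2.7], [-1.18, 4.32], [0.11, 2.71], [-2.7, 2.7]. Speed limits (rad/s): [2.57, 2.57, 3.14, 3.14, 3.14, 3.14].

## Interface

Orientations are given as [roll, pitch, yaw] about the fixed x, y, z axes, in that order (R = Rz(yaw) Ry(pitch) Rx(roll)).
In Python, from bench import sensors, camera, camera_info, bot gives the robot as it stands.
- The arm moves only by the tool move_arm, never from a script. Its argument "plan" is a list of rows, each an object of numbers: "x", "y", "z": the shift along the tool's x, y, z in units of 500 mm (1.0 is 500 mm); "roll": the turn about the tool's z in units of 360 degrees (1.0 is 360 degrees). In form: [{"x": .., "y": .., "z": .., "roll": ..}, ...]. A call has 1 to 12 rows; each row is the pose to reach, as a shift and turn from the pose measured when the call began, along the tool's axes at that moment, turning the shorter way round; what a row does not reach only later rows make up. A row lasts 1/12 s, in which the tool goes at most 41.7 mm and 7.16 degrees, less where a joint would pass 70% of its speed; a pose out of reach is approached as far as the arm can. A call with a number of a shift or a turn outside -1 to 1 is refused whole. A call with a gripper value outside its range is refused whole. "hand" is the closure, from 0 (fully open) to 1 (shut), set as the call begins (left out, the last holds). The fingers move at their own pace and stop on an object; "squeeze" is the grip in N (left out, the last holds). Time passes only in rows, so rows that repeat a pose let the fingers close. It gives the time, the measured TCP pose, the force and the opening at its end, in the units of the state.
- sensors.get_obs(): the state, without advancing time (a new reading comes with each control period).
- camera(name): name is "side" or "top"; returns the picture (420x560x3 uint8, blue, green, red); there is no depth.
- camera_info(name): a dict with "vfov" (degrees; the focal length in pixels is half the picture's height over the tangent of half this angle, whatever the lens; pixels are square), "cx", "cy" (the principal point, pixels), "origin" and "rotation" of the camera in the world. Camera axes: x right, y down, z forward; pixel columns grow to the right and rows downward; lengths in m; the calibration is good to about 2 mm. A picture is of the moment at which its call begins. camera_info takes no time and is no camera call.
- bot.hand_in(): hands the job in, once; it reports no verdict.
The state is a dict: "time_s": time; "q": joint angles; "joint_velocities": joint speeds; "effort": joint torques, N m; "tcp_pos": TCP position; "eef_rot": TCP orientation; "force": force on the tool from outside, world axes, zero at the start; "torque": the same for the moment, N m; "finger_gap": opening from 0.0 (shut) to 1.0 (fully open).
Only numpy, scipy, OpenCV 4.12 (cv2) and the standard library are available. Lean on these libraries where they do the work, as an engineer would, in place of code of your own. Each camera call takes 0.05 s, during which the arm holds its last target.

## Working session

There is one attempt and no reset: what is moved stays moved. The work goes in short steps, Python scripts to look and compute and a tool call to move; the robot and the scene stay as the last step left them, time stands still between calls to the robot, and variables do not carry over. Pictures are saved under pics/ and viewed, and the job is handed in when it is done.

Besides the shell and the picture viewer there is one more tool, called after "Request:" as name(argument=value, ...), one argument or row to a line, values as JSON. move_arm: Moves the arm, as the interface text tells. Shifts and turns lie within -1 to 1; 1 stands for 500 mm of shift or 360 degrees of turn. Its arguments: {"type":"object","properties":{"plan":{"type":"array"},"hand":{"type":"number"},"squeeze":{"type":"number"}},"required":["plan"]}

```bash
mkdir -p pics
python3 - <<'E'
from bench import sensors, camera, camera_info, bot
import cv2
for n in ("side","top"):
    cv2.imwrite(f"pics/{n}0.png",camera(n)); print(n,camera_info(n))
print(sensors.get_obs())
E
```

```text
side {'vfov': 44.88259042505439, 'cx': 280.8614442331049, 'cy': 214.16071249649454, 'origin': array([0.46160161, 1.00247087, 0.68312756]), 'rotation': array([-2.11762871, -0.01054709, -3.09346016])}
top {'vfov': 43.88166369198479, 'cx': 282.2296728891507, 'cy': 209.43836518800876, 'origin': array([ 0.32984861, -0.00399   ,  1.10933516]), 'rotation': array([-2.95292103,  0.01823348, -1.57329637])}
{'time_s': 0.1, 'q': array([-1.45395857e+00,  2.76568088e-01,  1.50599411e+00,  3.43565181e-05,
        1.36068271e+00, -1.21015409e-01]), 'joint_velocities': array([ 0.00025992, -0.00014174, -0.00420899,  0.00050362, -0.00019174,
        0.00027822]), 'effort': array([ 1.62060147e-03, -4.17697227e+01, -2.46405637e+01, -1.28153542e-04,
        5.84154957e-03,  2.55173717e-06]), 'tcp_pos': array([ 0.13542462, -0.55835889,  0.23051043]), 'eef_rot': array([-3.13995654e+00, -2.32803275e-04,  2.37845781e-01]), 'force': array([-0.4131216 ,  0.69814868,  0.25172891]), 'torque': array([ 0.00598835,  0.02350194, -0.0059999 ]), 'finger_gap': 0.9994041972557628}
```

View pics/side0.png

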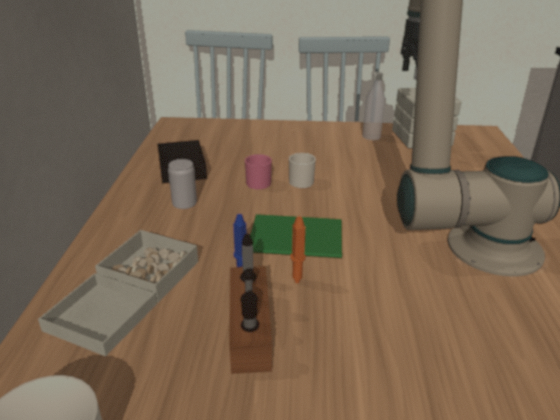

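View pics/top0.png

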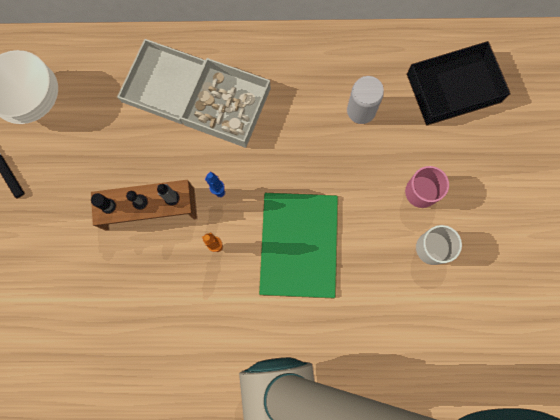

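Run:
```python
import cv2
s=cv2.imread("pics/side0.png");t=cv2.imread("pics/top0.png")
a=cv2.resize(s[200:380,205:325],None,fx=5,fy=5,interpolation=cv2.INTER_CUBIC)
cv2.imwrite("pics/sz.png",cv2.resize(s[200:350,210:330],None,fx=4,fy=4,interpolation=cv2.INTER_CUBIC))
cv2.imwrite("pics/tz.png",cv2.resize(t[160:270,80:240],None,fx=5,fy=5,interpolation=cv2.INTER_CUBIC))
cv2.imwrite("pics/pz.png",cv2.resize(t[160:280,390:480],None,fx=5,fy=5,interpolation=cv2.INTER_CUBIC))
```

```text
(no output)
```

View pics/sz.png

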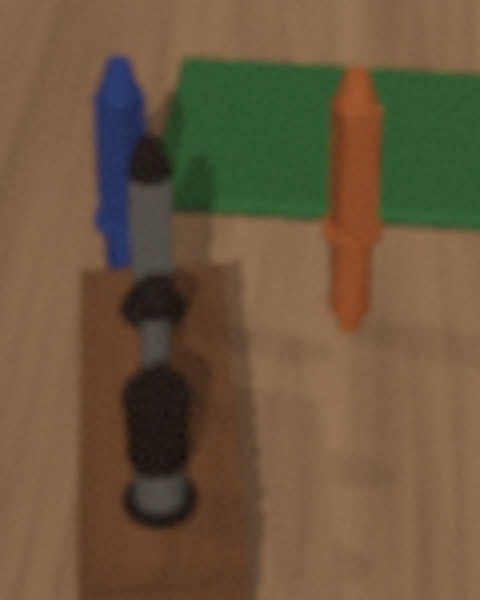

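View pics/tz.png

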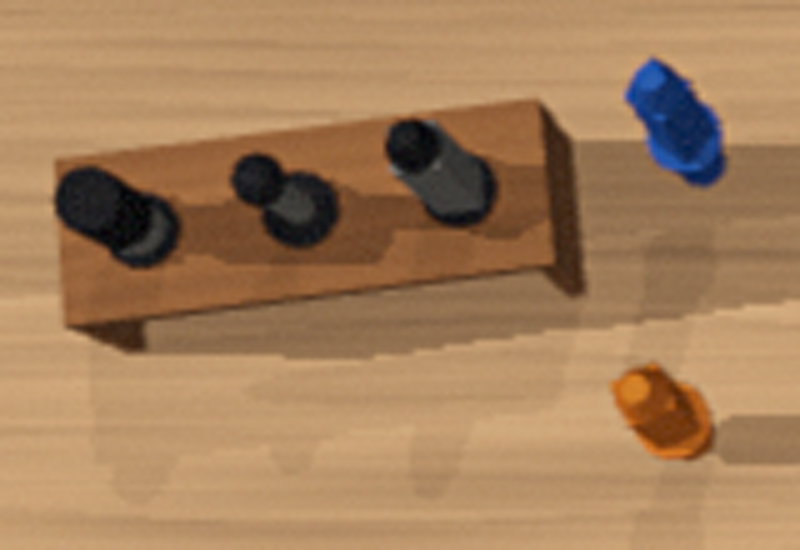

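View pics/pz.png

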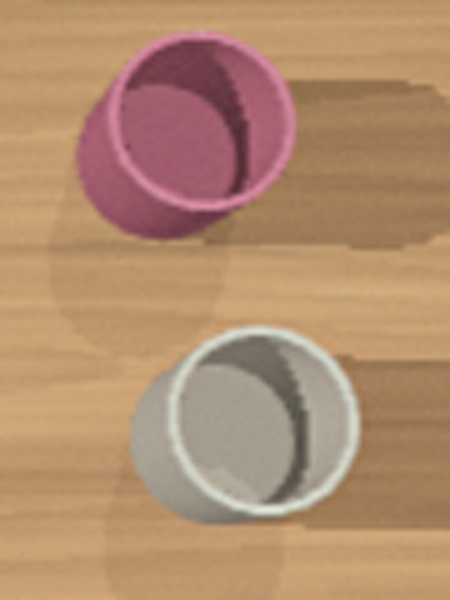

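```bash
cat > h.py <<'E'
import numpy as np, cv2
from scipy.spatial.transform import Rotation as R
from bench import sensors, camera, camera_info, bot
def cam(n):
    c=camera_info(n); f=210/np.tan(np.radians(c['vfov']/2))
    return c['origin'],R.from_euler('xyz',c['rotation']).as_matrix(),f,c['cx'],c['cy']
def proj(n,P):
    o,M,f,cx,cy=cam(n); p=(np.atleast_2d(P)-o)@M
    return np.c_[f*p[:,0]/p[:,2]+cx,f*p[:,1]/p[:,2]+cy]
def bp(n,uv,z):
    o,M,f,cx,cy=cam(n); uv=np.atleast_2d(uv).astype(float)
    d=np.c_[(uv[:,0]-cx)/f,(uv[:,1]-cy)/f,np.ones(len(uv))]@M.T
    return o+d*((z-o[2])/d[:,2])[:,None]
E
python3 - <<'E'
from h import *
np.set_printoptions(precision=4,suppress=True)
t=cv2.imread("pics/top0.png").astype(int); s=cv2.imread("pics/side0.png").astype(int)
for n,im in(("top",t),("side",s)):
    g=((im[...,1]-im[...,2]>25)&(im[...,1]-im[...,0]>15)).astype(np.uint8)
    k,l,st,c=cv2.connectedComponentsWithStats(g); i=1+np.argmax(st[1:,4])
    ct=max(cv2.findContours((l==i).astype(np.uint8),cv2.RETR_EXTERNAL,cv2.CHAIN_APPROX_NONE)[0],key=len)
    if n=="top":
        P=bp(n,ct[:,0],0.01)[:,:2].astype(np.float32)
        print(n,cv2.minAreaRect(P))
    else: print(st[i]); print(bp(n,cv2.approxPolyDP(ct,6,True)[:,0],0.01))
# white/pink pots rims in top
z=0.075
# rack top corners (tz crops /5+offset)
tz=np.array([[57,160],[540,99],[553,263],[66,326]])/5+[80,160]
C=bp("top",tz,0.075);print("rack",C, np.linalg.norm(np.diff(C,axis=0),axis=1))
col=np.array([[460,190],[302,210],[144,230]])/5+[80,160]
print("collars",bp("top",col,0.080))
tip=np.array([[411,143]])/5+[80,160]; print("tip",bp("top",tip,0.173))
szt=np.array([[150,140]])/4+[210,200]
for zz in(.165,.17,.173): print("sidetip",zz,bp("side",szt,zz))
rim=np.array([[265,420]])/5+[390,160]; print("pot rim",bp("top",rim,0.075))
for d in ([171,420],[360,420],[265,325],[265,517]): print(bp("top",np.array([d])/5+[390,160],0.075))
fl=np.array([[237,435]])/5+[390,160]; print("pot floor",bp("top",fl,0.006))
E
```

```text
top ((0.4652250409126282, -0.019034527242183685), (0.15814173221588135, 0.21792781352996826), 87.37351989746094)
[ 252  215   43   39 1339]
[[ 0.5679 -0.0943  0.01  ]
 [ 0.562   0.0507  0.01  ]
 [ 0.4812  0.0652  0.01  ]
 [ 0.4738 -0.086   0.01  ]]
rack [[0.5661 0.405  0.075 ]
 [0.5904 0.2074 0.075 ]
 [0.522  0.1999 0.075 ]
 [0.4973 0.3968 0.075 ]] [0.1991 0.0688 0.1984]
collars [[0.5514 0.2377 0.08  ]
 [0.5435 0.3017 0.08  ]
 [0.5357 0.3656 0.08  ]]
tip [[0.5493 0.2347 0.173 ]]
sidetip 0.165 [[0.5546 0.2294 0.165 ]]
sidetip 0.17 [[0.5537 0.2369 0.17  ]]
sidetip 0.173 [[0.5532 0.2414 0.173 ]]
pot rim [[ 0.4557 -0.3044  0.075 ]]
[[ 0.4559 -0.2673  0.075 ]]
[[ 0.4555 -0.3419  0.075 ]]
[[ 0.4939 -0.3067  0.075 ]]
[[ 0.4173 -0.3021  0.075 ]]
pot floor [[ 0.4578 -0.3123  0.006 ]]
```

```bash
cat >> h.py <<'E'
def go(x,y,z,yawdeg):
    o=sensors.get_obs(); M=R.from_euler('xyz',o['eef_rot']).as_matrix()
    d=M.T@(np.array([x,y,z])-o['tcp_pos'])
    dy=(yawdeg-np.degrees(o['eef_rot'][2])+180)%360-180
    print("t",o['time_s'],"tcp",o['tcp_pos'].round(4),"rot",np.degrees(o['eef_rot']).round(2),"F",o['force'].round(2),"gap",round(o['finger_gap'],3),"q",o['q'].round(3))
    print("units x %.4f y %.4f z %.4f roll %.4f"%(*(d/0.5),-dy/360), "rows",np.linalg.norm(d)/0.0417,abs(dy)/7.16)
E
python3 - <<'E'
from h import *
go(.40,-.05,.30,60)
go(.551,.2365,.30,97)
b=np.array([[[215,172]],[[212,238]]],float)[:,0]
print(bp("top",np.array([[215,192],[215,246]]),0.03))
E
```

```text
t 0.1 tcp [ 0.1354 -0.5584  0.2305] rot [-1.7991e+02 -1.0000e-02  1.3630e+01] F [-0.41  0.7   0.25] gap 0.999 q [-1.454  0.277  1.506  0.     1.361 -0.121]
units x 0.7538 y -0.8636 z -0.1374 roll -0.1288 rows 13.843759322329092 6.476597845901359
t 0.1 tcp [ 0.1354 -0.5584  0.2305] rot [-1.7991e+02 -1.0000e-02  1.3630e+01] F [-0.41  0.7   0.25] gap 0.999 q [-1.454  0.277  1.506  0.     1.361 -0.121]
units x 1.1823 y -1.3494 z -0.1365 roll -0.2316 rows 21.573837230643186 11.644195611264488
[[0.57463635 0.15809059 0.03      ]
 [0.459245   0.1555813  0.03      ]]
```

Request:
move_arm(
  plan=[
    {"x": 0.1, "y": -0.11, "z": -0.13, "roll": -0.02},
    {"x": 0.75, "y": -0.86, "z": -0.137, "roll": -0.13},
    {"x": 0.75, "y": -0.86, "z": -0.137, "roll": -0.13},
    {"x": 0.75, "y": -0.86, "z": -0.137, "roll": -0.13},
    {"x": 0.75, "y": -0.86, "z": -0.137, "roll": -0.13},
    {"x": 0.75, "y": -0.86, "z": -0.137, "roll": -0.13},
    {"x": 0.75, "y": -0.86, "z": -0.137, "roll": -0.13},
    {"x": 0.75, "y": -0.86, "z": -0.137, "roll": -0.13},
    {"x": 0.75, "y": -0.86, "z": -0.137, "roll": -0.13},
    {"x": 0.75, "y": -0.86, "z": -0.137, "roll": -0.13},
    {"x": 0.75, "y": -0.86, "z": -0.137, "roll": -0.13},
    {"x": 0.75, "y": -0.86, "z": -0.137, "roll": -0.13},
  ],
  hand=0,
  squeeze=60,
)

```text
time_s: 1.1
tcp_pos: [0.3608, -0.1233, 0.2936]
eef_rot: [-3.141, -0.001, 1.054]
force: [0.9, -1.7, -0.3]
finger_gap: 0.999
```

Run:
```python
from h import *
go(.551,.2365,.30,97)
```

```text
t 1.1 tcp [ 0.3608 -0.1233  0.2936] rot [-1.7996e+02 -8.0000e-02  6.0390e+01] F [ 0.94 -1.74 -0.34] gap 0.999 q [-5.140e-01 -5.800e-02  1.742e+00  1.000e-03  1.459e+00  3.000e-03]
units x 0.8135 y -0.0247 z -0.0117 roll -0.1017 rows 9.759904101212571 5.112597316294372
```

Request:
move_arm(
  plan=[
    {"x": 0.813, "y": -0.025, "z": -0.012, "roll": -0.102},
    {"x": 0.813, "y": -0.025, "z": -0.012, "roll": -0.102},
    {"x": 0.813, "y": -0.025, "z": -0.012, "roll": -0.102},
    {"x": 0.813, "y": -0.025, "z": -0.012, "roll": -0.102},
    {"x": 0.813, "y": -0.025, "z": -0.012, "roll": -0.102},
    {"x": 0.813, "y": -0.025, "z": -0.012, "roll": -0.102},
    {"x": 0.813, "y": -0.025, "z": -0.012, "roll": -0.102},
    {"x": 0.813, "y": -0.025, "z": -0.012, "roll": -0.102},
    {"x": 0.813, "y": -0.025, "z": -0.012, "roll": -0.102},
    {"x": 0.813, "y": -0.025, "z": -0.012, "roll": -0.102},
    {"x": 0.813, "y": -0.025, "z": -0.012, "roll": -0.102},
    {"x": 0.813, "y": -0.025, "z": -0.012, "roll": -0.102},
  ],
)

```text
time_s: 2.1
tcp_pos: [0.5508, 0.2378, 0.2986]
eef_rot: [-3.139, -0.001, 1.698]
force: [-0.2, -0.0, 0.6]
finger_gap: 1.001
```

Run:
```python
from h import *
go(.551,.2365,.106,97)
for n in("side","top"):cv2.imwrite(f"pics/{n}1.png",camera(n))
go(.551,.2365,.106,97)
t=cv2.imread("pics/top1.png");s=cv2.imread("pics/side1.png")
a=cv2.resize(t[130:260,80:270],(800,547),interpolation=cv2.INTER_CUBIC);cv2.imwrite("pics/tz1.png",a)
a=cv2.resize(s[140:370,170:350],None,fx=2.6,fy=2.6,interpolation=cv2.INTER_CUBIC);cv2.imwrite("pics/sz1.png",a)
```

```text
t 2.1 tcp [0.5508 0.2378 0.2986] rot [-1.7987e+02 -5.0000e-02  9.7270e+01] F [-0.21 -0.04  0.58] gap 1.001 q [2.910e-01 2.870e-01 1.325e+00 1.000e-03 1.532e+00 1.640e-01]
units x -0.0029 y 0.0009 z 0.3852 roll 0.0008 rows 4.618875118500736 0.03802263675842662
t 2.2 tcp [0.5501 0.2358 0.2995] rot [-1.7991e+02 -3.0000e-02  9.7120e+01] F [-0.03  0.01 -0.35] gap 1.0 q [2.880e-01 2.840e-01 1.327e+00 1.000e-03 1.532e+00 1.640e-01]
units x 0.0010 y 0.0026 z 0.3871 roll 0.0003 rows 4.641016185271365 0.016970908382254034
```

View pics/tz1.png

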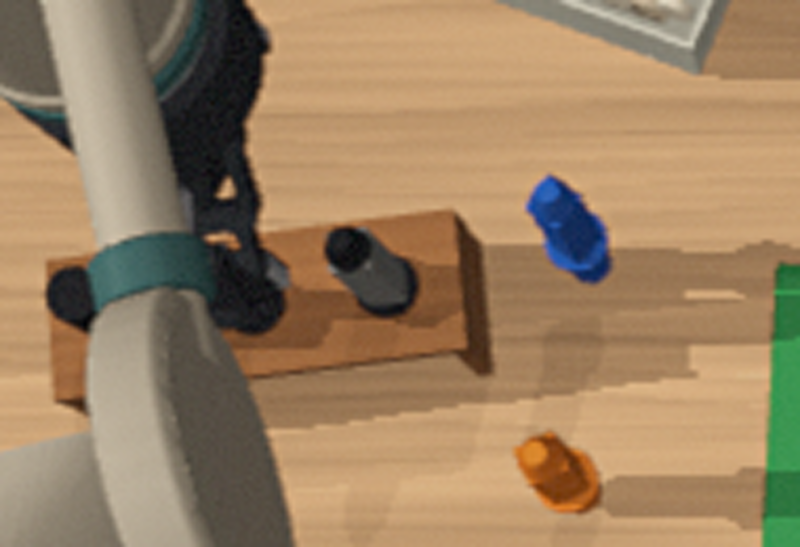

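View pics/sz1.png

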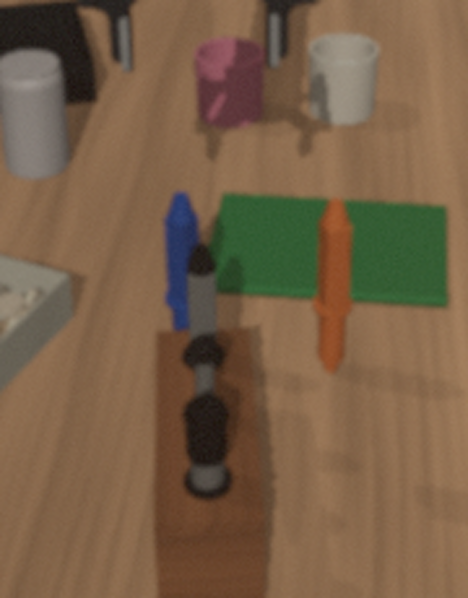

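Request:
move_arm(
  plan=[
    {"x": 0.001, "y": 0.0026, "z": 0.06},
    {"x": 0.001, "y": 0.0026, "z": 0.12},
    {"x": 0.001, "y": 0.0026, "z": 0.18},
    {"x": 0.001, "y": 0.0026, "z": 0.23},
    {"x": 0.001, "y": 0.0026, "z": 0.28},
    {"x": 0.001, "y": 0.0026, "z": 0.32},
    {"x": 0.001, "y": 0.0026, "z": 0.355},
    {"x": 0.001, "y": 0.0026, "z": 0.387},
    {"x": 0.001, "y": 0.0026, "z": 0.387},
    {"x": 0.001, "y": 0.0026, "z": 0.387},
  ],
)

```text
schema error: expected keys x, y, z, roll
```

Run:
```python
from h import *
go(.551,.2365,.106,97)
for n in("side","top"):cv2.imwrite(f"pics/{n}2.png",camera(n))
t=cv2.imread("pics/top2.png");s=cv2.imread("pics/side2.png")
a=cv2.resize(t[130:260,80:270],(800,547),interpolation=cv2.INTER_CUBIC);cv2.imwrite("pics/tz2.png",a)
a=cv2.resize(s[170:370,170:350],None,fx=3,fy=3,interpolation=cv2.INTER_CUBIC);cv2.imwrite("pics/sz2.png",a)
```

```text
t 2.2 tcp [0.5501 0.2358 0.2995] rot [-1.7991e+02 -3.0000e-02  9.7120e+01] F [-0.03  0.01 -0.35] gap 1.0 q [2.880e-01 2.840e-01 1.327e+00 1.000e-03 1.532e+00 1.640e-01]
units x 0.0010 y 0.0026 z 0.3871 roll 0.0003 rows 4.641016185271365 0.016970908382254034
```

View pics/sz2.png

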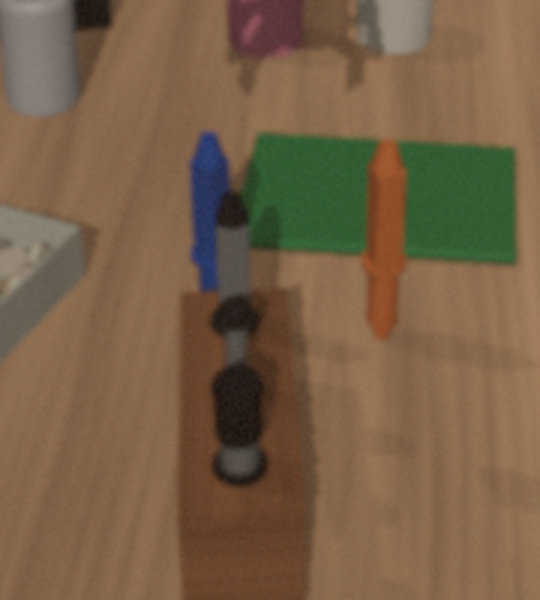

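View pics/tz2.png

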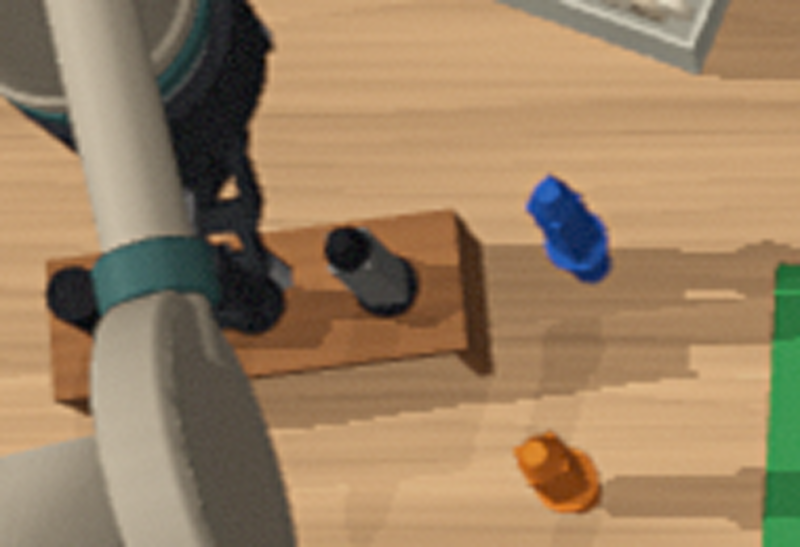

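Request:
move_arm(
  plan=[
    {"x": 0.001, "y": 0.0026, "z": 0.06, "roll": 0},
    {"x": 0.001, "y": 0.0026, "z": 0.12, "roll": 0},
    {"x": 0.001, "y": 0.0026, "z": 0.18, "roll": 0},
    {"x": 0.001, "y": 0.0026, "z": 0.23, "roll": 0},
    {"x": 0.001, "y": 0.0026, "z": 0.28, "roll": 0},
    {"x": 0.001, "y": 0.0026, "z": 0.32, "roll": 0},
    {"x": 0.001, "y": 0.0026, "z": 0.355, "roll": 0},
    {"x": 0.001, "y": 0.0026, "z": 0.387, "roll": 0},
    {"x": 0.001, "y": 0.0026, "z": 0.387, "roll": 0},
    {"x": 0.001, "y": 0.0026, "z": 0.387, "roll": 0},
  ],
)

```text
time_s: 3.13
tcp_pos: [0.5507, 0.2348, 0.1068]
eef_rot: [-3.14, -0.001, 1.692]
force: [0.2, -0.1, -0.1]
finger_gap: 1.0
```

Run:
```python
from h import *
go(.551,.2365,.106,97)
for n in("side","top"):cv2.imwrite(f"pics/{n}3.png",camera(n))
t=cv2.imread("pics/top3.png");s=cv2.imread("pics/side3.png")
a=cv2.resize(t[130:260,80:270],(800,547),interpolation=cv2.INTER_CUBIC);cv2.imwrite("pics/tz3.png",a)
a=cv2.resize(s[170:370,170:350],None,fx=3,fy=3,interpolation=cv2.INTER_CUBIC);cv2.imwrite("pics/sz3.png",a)
```

```text
t 3.1333 tcp [0.5507 0.2348 0.1068] rot [-1.7991e+02 -4.0000e-02  9.6970e+01] F [ 0.19 -0.06 -0.12] gap 1.0 q [2.860e-01 4.030e-01 1.638e+00 1.000e-03 1.102e+00 1.640e-01]
units x 0.0032 y 0.0011 z 0.0015 roll -0.0001 rows 0.04487839760133961 0.004356959937826766
```

View pics/sz3.png

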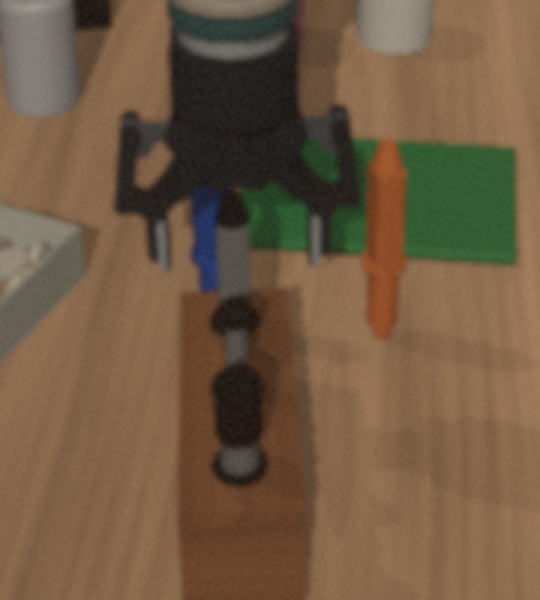

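View pics/tz3.png

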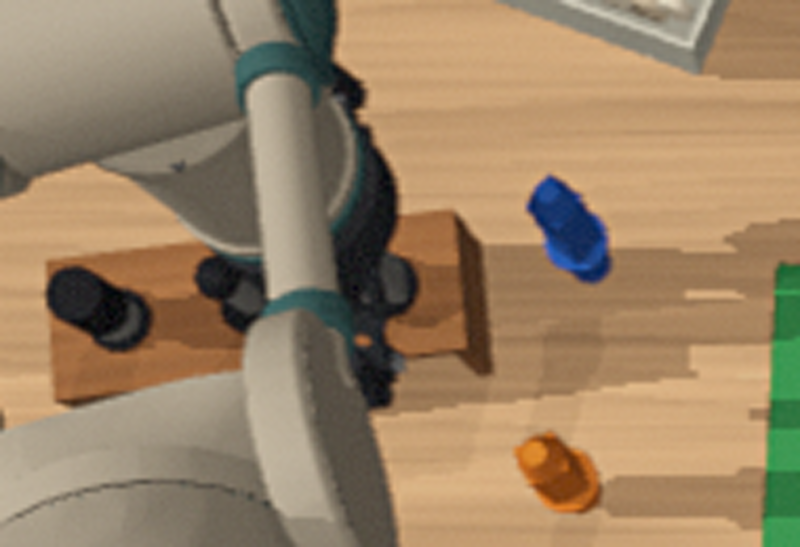

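Request:
move_arm(
  plan=[
    {"x": 0.0032, "y": 0.006, "z": 0.0015, "roll": 0},
    {"x": 0.0032, "y": 0.006, "z": 0.0015, "roll": 0},
    {"x": 0.0032, "y": 0.006, "z": 0.0015, "roll": 0},
  ],
)

```text
time_s: 3.48
tcp_pos: [0.5557, 0.2378, 0.1086]
eef_rot: [3.137, -0.002, 1.693]
force: [-0.7, -0.3, -0.7]
finger_gap: 0.998
```

Request:
move_arm(
  plan=[
    {"x": 0, "y": 0, "z": 0, "roll": 0},
    {"x": 0, "y": 0, "z": 0, "roll": 0},
    {"x": 0, "y": 0, "z": 0, "roll": 0},
    {"x": 0, "y": 0, "z": 0, "roll": 0},
    {"x": 0, "y": 0, "z": 0, "roll": 0},
    {"x": 0, "y": 0, "z": 0, "roll": 0},
  ],
  hand=1,
  squeeze=40,
)

```text
time_s: 3.98
tcp_pos: [0.5556, 0.2378, 0.1086]
eef_rot: [3.138, -0.002, 1.693]
force: [-0.4, 0.2, 0.1]
finger_gap: 0.229
```

Run:
```python
from h import *
go(.551,.2365,.106,97)
s=camera("side")
a=cv2.resize(s[170:370,170:350],None,fx=3,fy=3,interpolation=cv2.INTER_CUBIC);cv2.imwrite("pics/sz4.png",a)
go(.551,.2365,.106,97)
```

```text
t 3.9833 tcp [0.5556 0.2378 0.1086] rot [ 1.7977e+02 -1.0000e-01  9.7000e+01] F [-0.38  0.16  0.1 ] gap 0.229 q [2.890e-01 4.060e-01 1.627e+00 1.000e-03 1.103e+00 1.660e-01]
units x -0.0015 y -0.0094 z 0.0051 roll 0.0000 rows 0.12967740084173643 9.498905125562421e-05
t 4.0333 tcp [0.5556 0.2378 0.1086] rot [ 1.7977e+02 -1.0000e-01  9.7000e+01] F [-0.41 -0.25 -0.07] gap 0.228 q [2.890e-01 4.060e-01 1.627e+00 1.000e-03 1.103e+00 1.660e-01]
units x -0.0014 y -0.0094 z 0.0051 roll -0.0000 rows 0.12958809676139246 0.00037825752724751887
```

View pics/sz4.png

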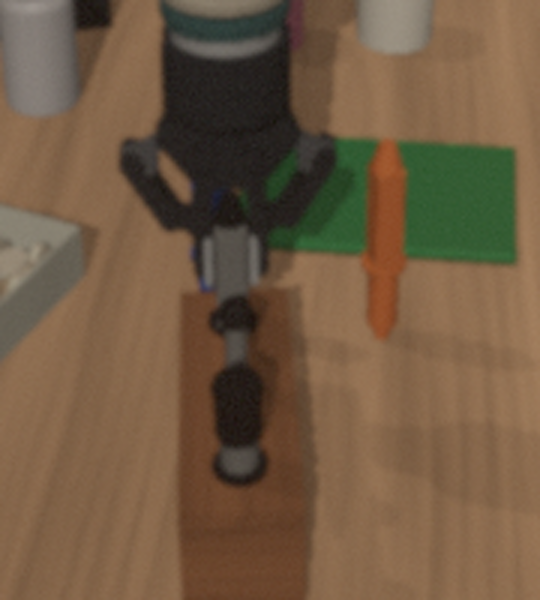

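Request:
move_arm(
  plan=[
    {"x": 0, "y": 0, "z": -0.01, "roll": 0},
    {"x": 0, "y": 0, "z": -0.03, "roll": 0},
    {"x": 0, "y": 0, "z": -0.06, "roll": 0},
    {"x": 0, "y": 0, "z": -0.1, "roll": 0},
    {"x": 0, "y": 0, "z": -0.16, "roll": 0},
    {"x": 0, "y": 0, "z": -0.22, "roll": 0},
    {"x": 0, "y": 0, "z": -0.28, "roll": 0},
    {"x": 0, "y": 0, "z": -0.34, "roll": 0},
    {"x": 0, "y": 0, "z": -0.36, "roll": 0},
    {"x": 0, "y": 0, "z": -0.36, "roll": 0},
  ],
  squeeze=80,
)

```text
time_s: 4.87
tcp_pos: [0.5564, 0.2379, 0.2927]
eef_rot: [3.13, -0.003, 1.693]
force: [0.5, 0.4, -0.4]
finger_gap: 0.223
```

Run:
```python
from h import *
go(.465,-.02,.29,97)
go(.465,-.02,.29,60)
s=camera("side");cv2.imwrite("pics/s5.png",s)
```

```text
t 4.8667 tcp [0.5564 0.2379 0.2927] rot [ 1.7932e+02 -1.7000e-01  9.7000e+01] F [ 0.48  0.41 -0.39] gap 0.223 q [2.880e-01 2.890e-01 1.336e+00 1.000e-03 1.504e+00 1.660e-01]
units x -0.4896 y -0.2444 z 0.0011 roll 0.0000 rows 6.561526456383349 0.0002961438963195671
t 4.8667 tcp [0.5564 0.2379 0.2927] rot [ 1.7932e+02 -1.7000e-01  9.7000e+01] F [ 0.48  0.41 -0.39] gap 0.223 q [2.880e-01 2.890e-01 1.336e+00 1.000e-03 1.504e+00 1.660e-01]
units x -0.4896 y -0.2444 z 0.0011 roll 0.1028 rows 6.561526456383349 5.167893909259448
```

View pics/s5.png

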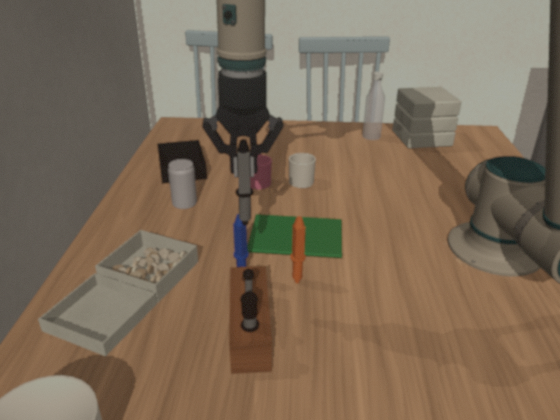

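Request:
move_arm(
  plan=[
    {"x": -0.49, "y": -0.244, "z": 0.0, "roll": 0.1},
    {"x": -0.49, "y": -0.244, "z": 0.0, "roll": 0.1},
    {"x": -0.49, "y": -0.244, "z": 0.0, "roll": 0.1},
    {"x": -0.49, "y": -0.244, "z": 0.0, "roll": 0.1},
    {"x": -0.49, "y": -0.244, "z": 0.0, "roll": 0.1},
    {"x": -0.49, "y": -0.244, "z": 0.0, "roll": 0.1},
    {"x": -0.49, "y": -0.244, "z": 0.0, "roll": 0.1},
    {"x": -0.49, "y": -0.244, "z": 0.0, "roll": 0.1},
    {"x": -0.49, "y": -0.244, "z": 0.0, "roll": 0.1},
    {"x": -0.49, "y": -0.244, "z": 0.0, "roll": 0.1},
    {"x": -0.49, "y": -0.244, "z": 0.0, "roll": 0.1},
  ],
)

```text
time_s: 5.83
tcp_pos: [0.464, -0.0195, 0.2876]
eef_rot: [3.139, -0.006, 1.066]
force: [-0.5, -0.2, -0.1]
finger_gap: 0.223
```

Run:
```python
from h import *
go(.465,-.02,.125,61)
s=camera("side");cv2.imwrite("pics/s6.png",s)
go(.465,-.02,.125,61)
```

```text
t 5.8333 tcp [ 0.464  -0.0195  0.2876] rot [179.86  -0.34  61.07] F [-0.47 -0.15 -0.1 ] gap 0.223 q [-0.196  0.075  1.621  0.005  1.441  0.308]
units x -0.0018 y 0.0015 z 0.3251 roll 0.0002 rows 3.898720408360338 0.009512091669971526
t 5.8833 tcp [ 0.4641 -0.0194  0.2878] rot [179.84  -0.34  61.09] F [-0.36  0.29 -0.49] gap 0.222 q [-0.196  0.075  1.621  0.005  1.441  0.308]
units x -0.0021 y 0.0011 z 0.3256 roll 0.0003 rows 3.9037125910193016 0.013016729098182283
```

View pics/s6.png

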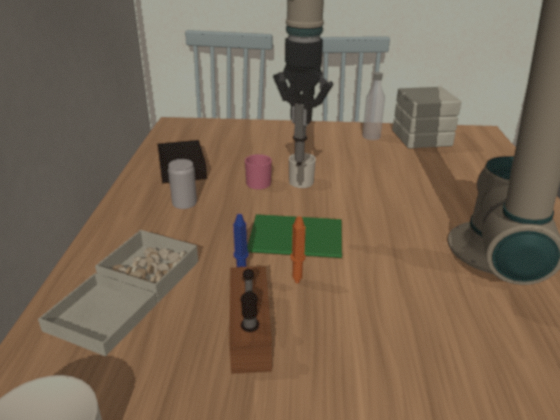

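Request:
move_arm(
  plan=[
    {"x": 0, "y": 0, "z": 0.06, "roll": 0},
    {"x": 0, "y": 0, "z": 0.12, "roll": 0},
    {"x": 0, "y": 0, "z": 0.18, "roll": 0},
    {"x": 0, "y": 0, "z": 0.23, "roll": 0},
    {"x": 0, "y": 0, "z": 0.27, "roll": 0},
    {"x": 0, "y": 0, "z": 0.3, "roll": 0},
    {"x": 0, "y": 0, "z": 0.325, "roll": 0},
    {"x": 0, "y": 0, "z": 0.325, "roll": 0},
    {"x": 0, "y": 0, "z": 0.325, "roll": 0},
  ],
)

```text
time_s: 6.63
tcp_pos: [0.4649, -0.0178, 0.1247]
eef_rot: [3.141, -0.005, 1.068]
force: [0.1, -0.6, 0.4]
finger_gap: 0.223
```

Run:
```python
from h import *
s=camera("side");cv2.imwrite("pics/sz7.png",cv2.resize(s[100:280,220:380],None,fx=3.3,fy=3.3,interpolation=cv2.INTER_CUBIC))
go(.465,-.02,.102,61)
```

```text
t 6.6833 tcp [ 0.4656 -0.0182  0.1255] rot [179.82  -0.35  61.17] F [-0.64 -0.51 -1.44] gap 0.225 q [-0.192  0.2    1.898  0.006  1.039  0.308]
units x -0.0041 y 0.0006 z 0.0471 roll 0.0005 rows 0.5663100652660474 0.02398032348155183
```

View pics/sz7.png

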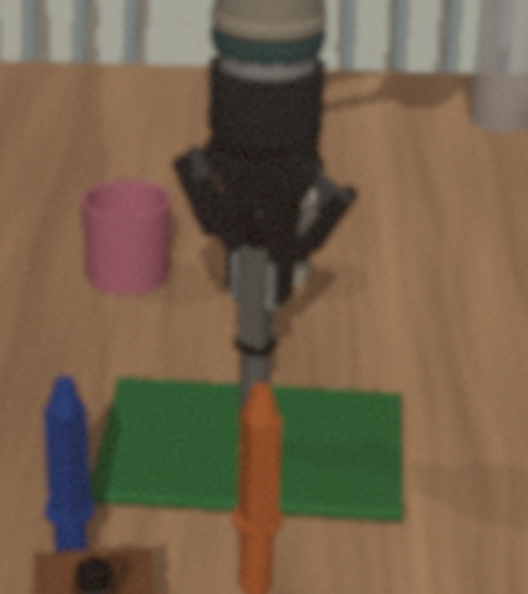

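Above the board; the foot is hidden behind the orange look-alike. I will press down in small steps, watching the force.

Request:
move_arm(
  plan=[
    {"x": 0, "y": 0, "z": 0.015, "roll": 0},
    {"x": 0, "y": 0, "z": 0.03, "roll": 0},
    {"x": 0, "y": 0, "z": 0.04, "roll": 0},
    {"x": 0, "y": 0, "z": 0.047, "roll": 0},
    {"x": 0, "y": 0, "z": 0.047, "roll": 0},
  ],
)

```text
time_s: 7.1
tcp_pos: [0.4655, -0.0181, 0.1015]
eef_rot: [3.139, -0.006, 1.068]
force: [-0.9, -0.3, 0.1]
finger_gap: 0.221
```

Request:
move_arm(
  plan=[
    {"x": 0, "y": 0, "z": 0.003, "roll": 0},
    {"x": 0, "y": 0, "z": 0.006, "roll": 0},
    {"x": 0, "y": 0, "z": 0.008, "roll": 0},
    {"x": 0, "y": 0, "z": 0.008, "roll": 0},
  ],
)

```text
time_s: 7.43
tcp_pos: [0.4657, -0.0181, 0.0976]
eef_rot: [3.139, -0.006, 1.067]
force: [0.2, -0.1, 2.0]
finger_gap: 0.224
```

Request:
move_arm(
  plan=[
    {"x": 0, "y": 0, "z": 0.003, "roll": 0},
    {"x": 0, "y": 0, "z": 0.006, "roll": 0},
    {"x": 0, "y": 0, "z": 0.006, "roll": 0},
  ],
)

```text
time_s: 7.68
tcp_pos: [0.4658, -0.0181, 0.0954]
eef_rot: [3.138, -0.006, 1.067]
force: [-2.1, 0.3, 9.4]
finger_gap: 0.225
```

Request:
move_arm(
  plan=[
    {"x": 0, "y": 0, "z": 0.003, "roll": 0},
    {"x": 0, "y": 0, "z": 0.006, "roll": 0},
    {"x": 0, "y": 0, "z": 0.006, "roll": 0},
  ],
)

```text
time_s: 7.93
tcp_pos: [0.466, -0.018, 0.0952]
eef_rot: [3.137, -0.007, 1.068]
force: [-5.6, 1.6, 25.7]
finger_gap: 0.225
```

Run:
```python
from h import *
s=camera("side");cv2.imwrite("pics/sz8.png",cv2.resize(s[140:260,240:350],None,fx=5,fy=5,interpolation=cv2.INTER_CUBIC))
go(.465,-.02,.2,61)
```

```text
t 7.9833 tcp [ 0.466  -0.0181  0.0952] rot [179.75  -0.37  61.17] F [-5.84  2.01 25.58] gap 0.225 q [-0.192  0.235  1.941  0.006  0.959  0.308]
units x -0.0030 y 0.0010 z -0.2096 roll 0.0005 rows 2.513239846610182 0.0240580578187561
```

View pics/sz8.png

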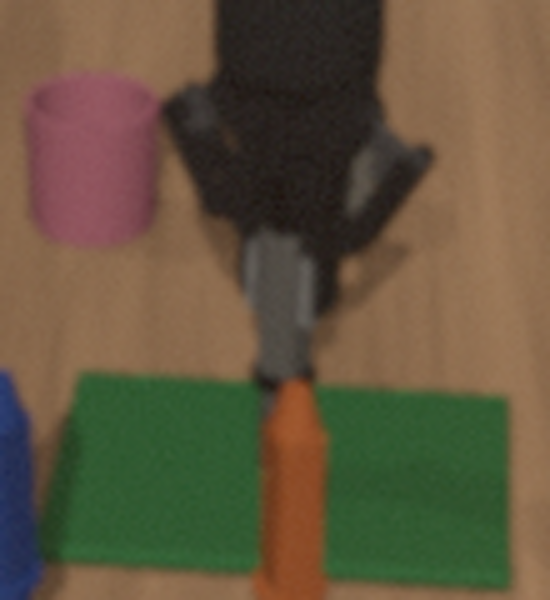

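Request:
move_arm(
  plan=[
    {"x": 0, "y": 0, "z": -0.02, "roll": 0},
    {"x": 0, "y": 0, "z": -0.08, "roll": 0},
    {"x": 0, "y": 0, "z": -0.16, "roll": 0},
    {"x": 0, "y": 0, "z": -0.24, "roll": 0},
    {"x": 0, "y": 0, "z": -0.32, "roll": 0},
    {"x": -0.002, "y": 0.003, "z": -0.382, "roll": 0},
    {"x": -0.002, "y": 0.003, "z": -0.384, "roll": 0},
    {"x": -0.002, "y": 0.003, "z": -0.384, "roll": 0},
    {"x": -0.002, "y": 0.003, "z": -0.384, "roll": 0},
  ],
)

```text
time_s: 8.73
tcp_pos: [0.4647, -0.0202, 0.2859]
eef_rot: [3.139, -0.006, 1.068]
force: [0.7, -0.5, -1.2]
finger_gap: 0.222
```

Run:
```python
from h import *
s=camera("side");cv2.imwrite("pics/s9.png",s)
a=cv2.imread("pics/s6.png")
z=lambda i:cv2.resize(i[80:200,270:340],None,fx=5,fy=5,interpolation=cv2.INTER_CUBIC)
cv2.imwrite("pics/cmp9.png",np.hstack([z(a),z(s)]))
go(.464,-.0195,.2876,61)
```

```text
t 8.7833 tcp [ 0.4643 -0.0201  0.2853] rot [179.96  -0.31  61.17] F [-0.33  0.31 -1.06] gap 0.227 q [-0.197  0.078  1.624  0.005  1.438  0.305]
units x 0.0008 y -0.0012 z -0.0047 roll 0.0005 rows 0.05892781896884671 0.023606552907212603
```

View pics/cmp9.png

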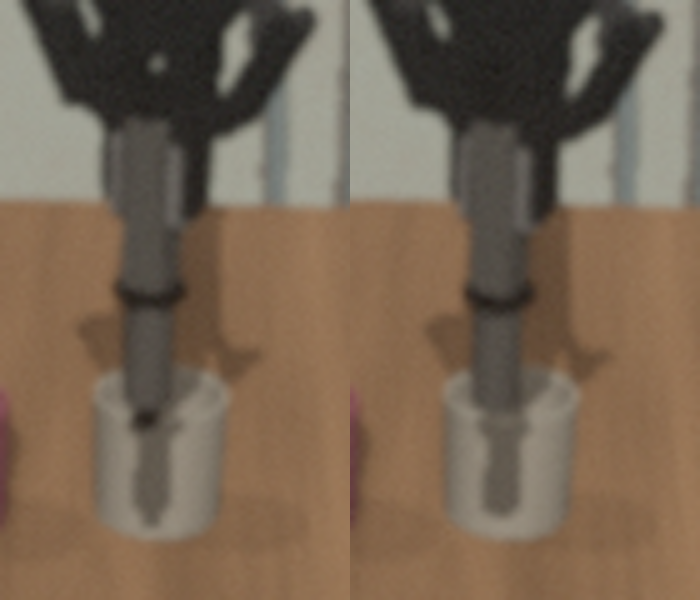

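Run:
```python
from h import *
t=camera("top");cv2.imwrite("pics/t10.png",t)
go(.456,-.306,.285,40)
s=cv2.imread("pics/s9.png")
cv2.imwrite("pics/pz10.png",np.hstack([cv2.resize(s[140:200,270:330],(400,400),interpolation=cv2.INTER_CUBIC),cv2.resize(t[215:275,405:465],(400,400),interpolation=cv2.INTER_CUBIC)]))
```

```text
t 8.8333 tcp [ 0.4643 -0.0201  0.285 ] rot [179.99  -0.3   61.17] F [ 0.47 -0.41 -0.92] gap 0.224 q [-0.197  0.078  1.624  0.005  1.438  0.305]
units x -0.5089 y 0.2612 z -0.0026 roll 0.0588 rows 6.858307843171514 2.956625193496708
```

View pics/pz10.png

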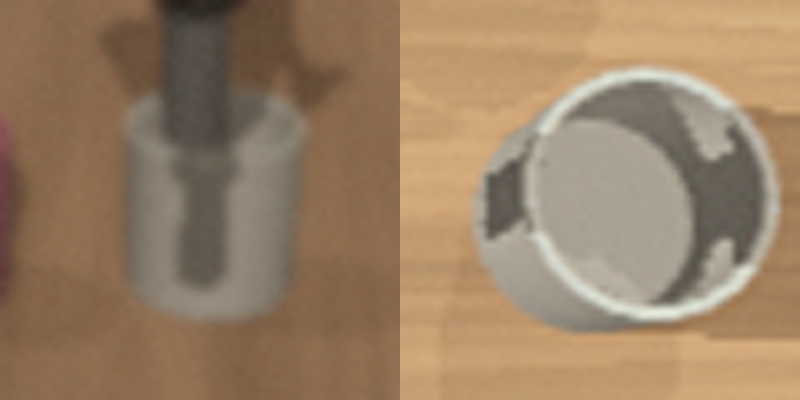

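Run:
```python
from h import *
s0=cv2.imread("pics/side0.png");cv2.imwrite("pics/pz0.png",cv2.resize(s0[145:195,275:330],None,fx=10,fy=10,interpolation=cv2.INTER_CUBIC))
```

```text
(no output)
```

View pics/pz0.png

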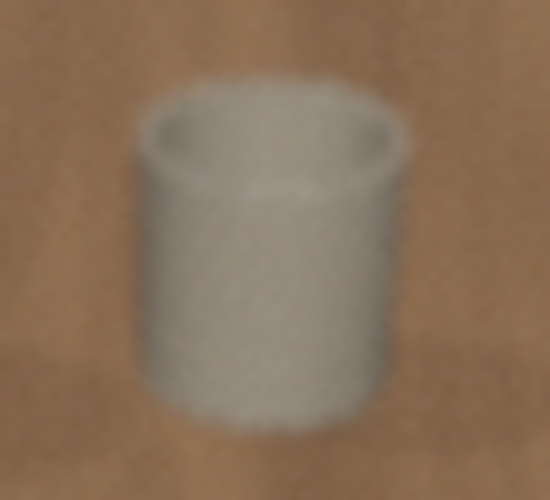

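Run:
```python
from h import *
print(bp("side",[[302.3,158.6]],.075),bp("top",[[442.7,244.1]],.075))
```

```text
[[ 0.45764086 -0.29915994  0.075     ]] [[ 0.45552068 -0.30382766  0.075     ]]
```

Request:
move_arm(
  plan=[
    {"x": -0.509, "y": 0.261, "z": -0.005, "roll": 0.059},
    {"x": -0.509, "y": 0.261, "z": -0.005, "roll": 0.059},
    {"x": -0.509, "y": 0.261, "z": -0.005, "roll": 0.059},
    {"x": -0.509, "y": 0.261, "z": -0.005, "roll": 0.059},
    {"x": -0.509, "y": 0.261, "z": -0.005, "roll": 0.059},
    {"x": -0.509, "y": 0.261, "z": -0.005, "roll": 0.059},
    {"x": -0.509, "y": 0.261, "z": -0.005, "roll": 0.059},
    {"x": -0.509, "y": 0.261, "z": -0.005, "roll": 0.059},
    {"x": -0.509, "y": 0.261, "z": -0.005, "roll": 0.059},
    {"x": -0.509, "y": 0.261, "z": -0.005, "roll": 0.059},
    {"x": -0.509, "y": 0.261, "z": -0.005, "roll": 0.059},
  ],
)

```text
time_s: 9.75
tcp_pos: [0.4556, -0.3044, 0.2853]
eef_rot: [-3.137, -0.005, 0.698]
force: [-0.4, 0.4, -0.4]
finger_gap: 0.223
```

Run:
```python
from h import *
s=camera("side");cv2.imwrite("pics/s11.png",cv2.resize(s[60:200,240:360],None,fx=4.2,fy=4.2,interpolation=cv2.INTER_CUBIC))
t=camera("top");cv2.imwrite("pics/t11.png",cv2.resize(t[150:300,360:520],None,fx=4,fy=4,interpolation=cv2.INTER_CUBIC))
go(.456,-.305,.19,40)
```

```text
t 9.85 tcp [ 0.4559 -0.3045  0.2861] rot [-179.86   -0.29   40.04] F [ 0.31  1.05 -0.92] gap 0.222 q [-0.719  0.21   1.461  0.005  1.473  0.152]
units x -0.0016 y 0.0014 z 0.1921 roll 0.0001 rows 2.303524626387678 0.0049010696161758145
```

View pics/s11.png

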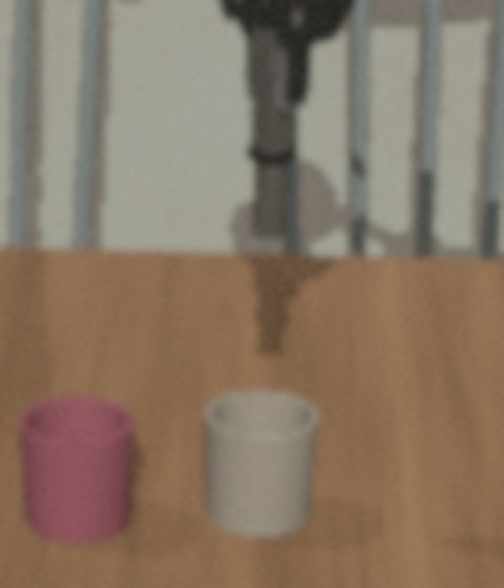

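View pics/t11.png

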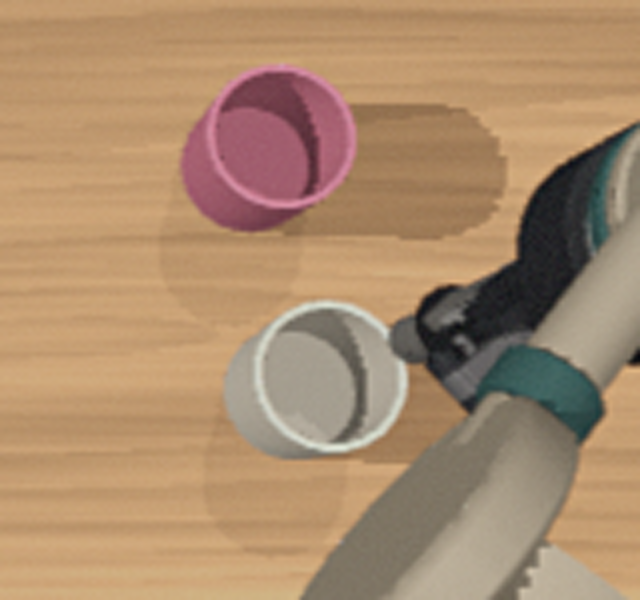

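Run:
```python
from h import *
p=np.array([.4559,-.3045,.286-.0836])
print(proj("side",[p,p+[0,0,.0525]]),proj("top",[p]))
print("measured side foot (303.8,115.2) collar(304.5,96.7), top foot", np.array([405,340])/4+[360,150])
print(bp("top",np.array([[407,340]])/4+[360,150],.2), bp("side",[[303.8,115.2]],.2024))
```

```text
[[304.51337633 114.54898432]
 [305.20639334  95.47471359]] [[463.82781507 234.95242334]]
measured side foot (303.8,115.2) collar(304.5,96.7), top foot [461.25 235.  ]
[[ 0.45616797 -0.30167895  0.2       ]] [[ 0.45776568 -0.29940287  0.2024    ]]
```

Request:
move_arm(
  plan=[
    {"x": 0, "y": 0, "z": 0.05, "roll": 0},
    {"x": 0, "y": 0, "z": 0.1, "roll": 0},
    {"x": 0, "y": 0, "z": 0.15, "roll": 0},
    {"x": 0, "y": 0, "z": 0.2, "roll": 0},
    {"x": 0, "y": 0, "z": 0.24, "roll": 0},
    {"x": 0, "y": 0, "z": 0.28, "roll": 0},
    {"x": 0, "y": 0, "z": 0.31, "roll": 0},
    {"x": 0, "y": 0, "z": 0.335, "roll": 0},
    {"x": 0, "y": 0, "z": 0.355, "roll": 0},
    {"x": 0, "y": 0, "z": 0.37, "roll": 0},
    {"x": 0, "y": 0, "z": 0.37, "roll": 0},
    {"x": 0, "y": 0, "z": 0.37, "roll": 0},
  ],
)

```text
time_s: 10.85
tcp_pos: [0.4566, -0.3032, 0.1012]
eef_rot: [-3.139, -0.005, 0.699]
force: [-0.6, 0.1, -0.2]
finger_gap: 0.223
```

Run:
```python
from h import *
s=camera("side");cv2.imwrite("pics/s12.png",cv2.resize(s[80:200,240:360],None,fx=4.5,fy=4.5,interpolation=cv2.INTER_CUBIC))
go(.456,-.305,.092,40)
```

```text
t 10.9 tcp [ 0.4569 -0.3036  0.1017] rot [-179.92   -0.3    40.06] F [ 1.2  -0.54 -0.29] gap 0.224 q [-0.717  0.341  1.757  0.006  1.044  0.151]
units x -0.0033 y 0.0011 z 0.0193 roll 0.0002 rows 0.23568483785512617 0.008409953064280789
```

View pics/s12.png

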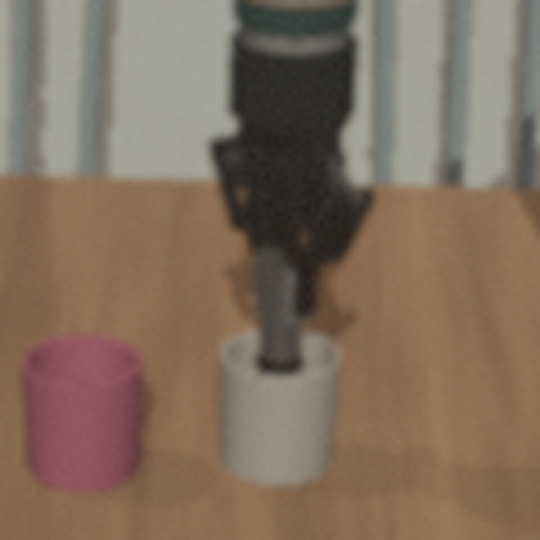

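Marker is in the white pot, centred (about (280,360) in the crop). Lower gently to floor contact.

Request:
move_arm(
  plan=[
    {"x": 0, "y": 0, "z": 0.007, "roll": 0},
    {"x": 0, "y": 0, "z": 0.014, "roll": 0},
    {"x": 0, "y": 0, "z": 0.017, "roll": 0},
    {"x": 0, "y": 0, "z": 0.017, "roll": 0},
  ],
)

```text
time_s: 11.23
tcp_pos: [0.4567, -0.3034, 0.093]
eef_rot: [-3.14, -0.005, 0.699]
force: [0.1, 1.0, -0.5]
finger_gap: 0.224
```

Request:
move_arm(
  plan=[
    {"x": 0, "y": 0, "z": 0.002, "roll": 0},
    {"x": 0, "y": 0, "z": 0.003, "roll": 0},
    {"x": 0, "y": 0, "z": 0.003, "roll": 0},
  ],
)

```text
time_s: 11.48
tcp_pos: [0.4567, -0.3035, 0.0916]
eef_rot: [-3.14, -0.005, 0.699]
force: [-0.2, -0.3, -0.4]
finger_gap: 0.225
```

Request:
move_arm(
  plan=[
    {"x": 0, "y": 0, "z": 0.001, "roll": 0},
    {"x": 0, "y": 0, "z": 0.002, "roll": 0},
    {"x": 0, "y": 0, "z": 0.002, "roll": 0},
  ],
)

```text
time_s: 11.73
tcp_pos: [0.4567, -0.3035, 0.0915]
eef_rot: [-3.14, -0.005, 0.699]
force: [-1.0, 1.3, 6.1]
finger_gap: 0.225
```

Request:
move_arm(
  plan=[
    {"x": 0, "y": 0, "z": 0, "roll": 0},
    {"x": 0, "y": 0, "z": 0, "roll": 0},
    {"x": 0, "y": 0, "z": 0, "roll": 0},
    {"x": 0, "y": 0, "z": 0, "roll": 0},
  ],
  hand=0.6,
  squeeze=20,
)

```text
time_s: 12.07
tcp_pos: [0.4567, -0.3035, 0.0914]
eef_rot: [-3.14, -0.005, 0.699]
force: [-0.0, 0.3, -0.2]
finger_gap: 0.403
```

Run:
```python
from h import *
s=camera("side");cv2.imwrite("pics/s13.png",cv2.resize(s[80:200,240:360],None,fx=4.5,fy=4.5,interpolation=cv2.INTER_CUBIC))
go(.456,-.305,.092,40)
```

```text
t 12.1167 tcp [ 0.4567 -0.3035  0.0913] rot [-179.92   -0.3    40.05] F [ 0.1  -0.03  0.17] gap 0.403 q [-0.717  0.352  1.771  0.006  1.02   0.151]
units x -0.0030 y 0.0014 z -0.0014 roll 0.0001 rows 0.04332710207779535 0.00733711629289871
```

View pics/s13.png

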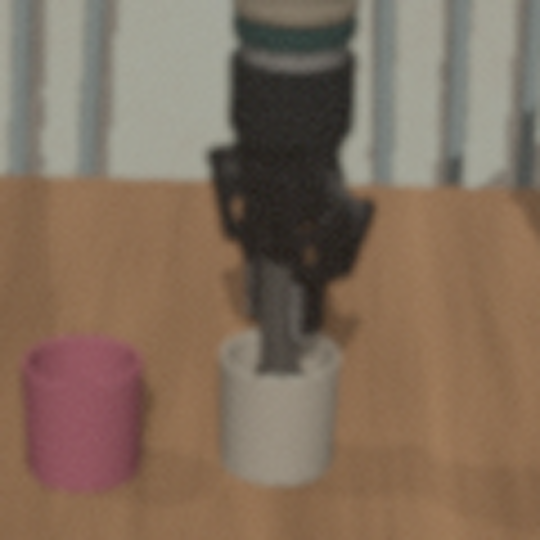

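Request:
move_arm(
  plan=[
    {"x": 0, "y": 0, "z": 0, "roll": 0},
    {"x": 0, "y": 0, "z": 0, "roll": 0},
    {"x": 0, "y": 0, "z": 0, "roll": 0},
    {"x": 0, "y": 0, "z": 0, "roll": 0},
    {"x": 0, "y": 0, "z": 0, "roll": 0},
    {"x": 0, "y": 0, "z": 0, "roll": 0},
  ],
  hand=0,
)

```text
time_s: 12.62
tcp_pos: [0.4567, -0.3035, 0.0913]
eef_rot: [-3.14, -0.005, 0.699]
force: [-0.6, 0.8, 0.8]
finger_gap: 1.005
```

Run:
```python
from h import *
s=camera("side");cv2.imwrite("pics/s14.png",cv2.resize(s[80:200,240:360],None,fx=4.5,fy=4.5,interpolation=cv2.INTER_CUBIC))
go(.456,-.305,.092,40)
```

```text
t 12.6667 tcp [ 0.4567 -0.3035  0.0913] rot [-179.91   -0.3    40.05] F [-0.57 -0.39 -0.43] gap 1.0 q [-0.717  0.352  1.771  0.006  1.02   0.151]
units x -0.0030 y 0.0014 z -0.0014 roll 0.0001 rows 0.04298207867350046 0.006699575634394854
```

View pics/s14.png

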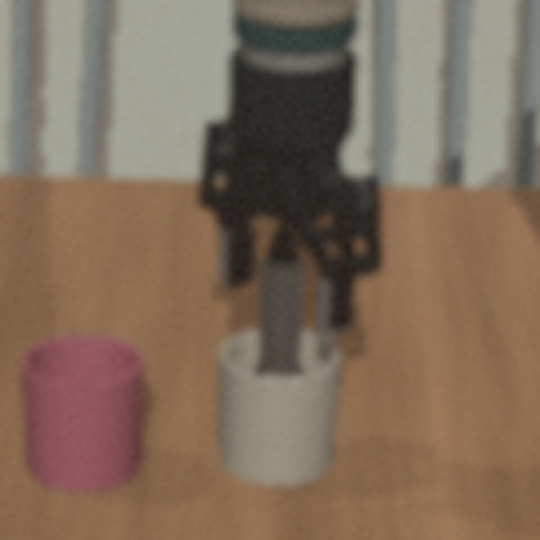

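The marker stands upright alone between the open fingers. Retract straight up.

Request:
move_arm(
  plan=[
    {"x": 0, "y": 0, "z": -0.02, "roll": 0},
    {"x": 0, "y": 0, "z": -0.06, "roll": 0},
    {"x": 0, "y": 0, "z": -0.1, "roll": 0},
    {"x": 0, "y": 0, "z": -0.15, "roll": 0},
    {"x": 0, "y": 0, "z": -0.2, "roll": 0},
    {"x": 0, "y": 0, "z": -0.26, "roll": 0},
    {"x": 0, "y": 0, "z": -0.32, "roll": 0},
    {"x": 0, "y": 0, "z": -0.38, "roll": 0},
    {"x": 0, "y": 0, "z": -0.4, "roll": 0},
    {"x": 0, "y": 0, "z": -0.4, "roll": 0},
    {"x": 0, "y": 0, "z": -0.4, "roll": 0},
  ],
)

```text
time_s: 13.58
tcp_pos: [0.4559, -0.3042, 0.2914]
eef_rot: [-3.141, -0.005, 0.699]
force: [-0.3, -0.1, -0.6]
finger_gap: 0.998
```

Run:
```python
from h import *
s=camera("side");t=camera("top")
cv2.imwrite("pics/f15.png",np.hstack([cv2.resize(s[80:200,240:360],(400,400),interpolation=cv2.INTER_CUBIC),cv2.resize(t[190:290,380:480],(400,400),interpolation=cv2.INTER_CUBIC)]))
go(.456,-.305,.092,40)
```

```text
t 13.6833 tcp [ 0.4552 -0.3037  0.2895] rot [-179.71   -0.27   40.05] F [-0.12  0.75 -0.4 ] gap 0.999 q [-0.719  0.208  1.454  0.005  1.483  0.152]
units x -0.0024 y 0.0050 z 0.3949 roll 0.0001 rows 4.735488177744986 0.006778480940593393
```

View pics/f15.png

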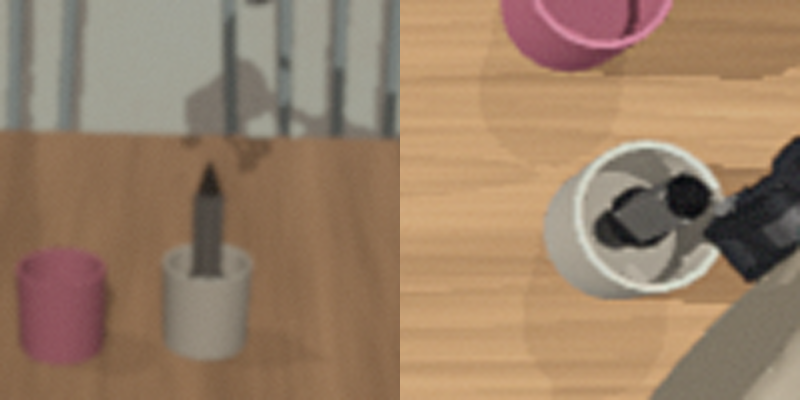

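Request:
move_arm(
  plan=[
    {"x": 0, "y": 0, "z": 0, "roll": 0},
    {"x": 0, "y": 0, "z": 0, "roll": 0},
    {"x": 0, "y": 0, "z": 0, "roll": 0},
    {"x": 0, "y": 0, "z": 0, "roll": 0},
    {"x": 0, "y": 0, "z": 0, "roll": 0},
    {"x": 0, "y": 0, "z": 0, "roll": 0},
    {"x": 0, "y": 0, "z": 0, "roll": 0},
    {"x": 0, "y": 0, "z": 0, "roll": 0},
    {"x": 0, "y": 0, "z": 0, "roll": 0},
    {"x": 0, "y": 0, "z": 0, "roll": 0},
    {"x": 0, "y": 0, "z": 0, "roll": 0},
    {"x": 0, "y": 0, "z": 0, "roll": 0},
  ],
)

```text
time_s: 14.68
tcp_pos: [0.4552, -0.3037, 0.2895]
eef_rot: [-3.137, -0.005, 0.699]
force: [-0.8, -0.1, -0.5]
finger_gap: 0.998
```

Run:
```python
from h import *
s=camera("side");cv2.imwrite("pics/s16.png",s)
go(.456,-.305,.092,40)
```

```text
t 14.7333 tcp [ 0.4552 -0.3037  0.2895] rot [-179.72   -0.27   40.05] F [-0.19  0.03  0.33] gap 1.005 q [-0.719  0.208  1.454  0.005  1.483  0.152]
units x -0.0024 y 0.0050 z 0.3950 roll 0.0001 rows 4.73642333762513 0.006939925779961229
```

View pics/s16.png

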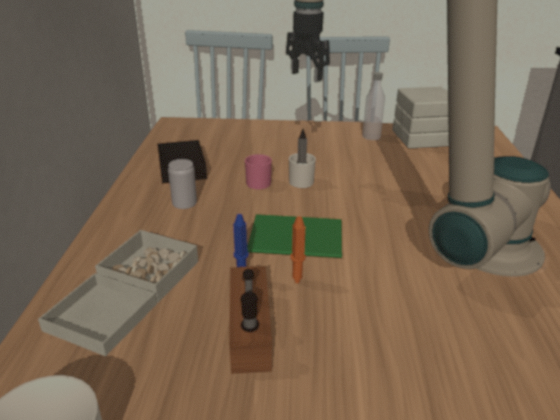

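The marker stands still and upright in the white pot, at about (302,155). The gripper is well clear.

```bash
python3 -c "
from bench import bot
print(bot.hand_in())"
```

```text
the job is handed in; nothing more can be done
None
```

The marker is standing nib up in the white pot with its button pushed in. I handed the job in at about 14.7 s of the 53 s allowed.

- **Press:** I pressed the button end on the chopping board until the arm stopped at about 26 N. TCP height there was 0.0952 m, against 0.0956 m expected for a fully pushed button. Before and after pictures from nearly the same arm pose show the button's dark tip gone from under the foot.
- **Placing:** I lowered the marker until it touched the pot floor (about 6 N), let go and moved straight up. The side picture taken one second later shows the marker and pot upright and still, with the gripper well clear.
- **What disagreed:**
  - During the press the force read only 0 to 2 N at the pauses, not the 4 N stated. I took this as sensor noise and settling, because the stop height and the pictures agreed.
  - The two cameras differed by 2–5 mm on the pot's position. They agreed within about 2 mm on where the marker was relative to the pot, so I went by that.
- **Refused call:** one move call was refused for missing keys; nothing moved.

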